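# Cap the cells and hold the photometer's sprung rod at its length mark

## Robot

A 7-joint arm with a two-finger parallel gripper is mounted at the origin on the work surface. World frame = base frame: x ahead of the robot, y to its left, z up, the work surface at z = 0. Lengths are in m, angles in rad, forces in N, time in s.
With the tool pointing down it reaches from about 0.425 to 1.025 m from the base axis. Payload 3.6 kg.
Tool frame: the origin (TCP) lies between the finger pads; the fingertips stand 22 mm ahead of it and the grasp point (between the pads) lies 3 mm ahead of it; z points along the fingers, y is the line along which they close (so a half turn about z gives the same grasp; the last joint's range is limited). The gripper opens to 85 mm and grips with 20 to 120 N. Pads are 22 mm wide; open, the fingers measure 114 mm over their backs; the gripper's body (76 mm by 85 mm) begins 54 mm behind the grasp point. The pads swing forward as they close: fully open they stand 13 mm farther back than shut.
Start: joints at [1.032, 0.591, 0.048, 1.609, -0.033, 0.943, -0.034], TCP at [0.313, -0.654, 0.253] pointing down, gripper open.
Joint ranges: [-2.69, 2.69], [-0.47, 2.24], [-1.27, 1.36], [0.19, 2.51], [-1.53, 4.68], [0.08, 2.07], [-3.09, 3.09]. Speed limits (rad/s): [2.57, 2.57, 3.14, 3.14, 3.14, 3.14, 3.14].

## Interface

Orientations are given as [roll, pitch, yaw] about the fixed x, y, z axes, in that order (R = Rz(yaw) Ry(pitch) Rx(roll)).
In Python, from cell import robot gives the robot as it stands. Calls block until the motion is done:
- robot.goto(position, orientation): joint-space move of the TCP to a pose.
- robot.move_straight(position, orientation=None, max_speed=0.15, until_force=None): straight line of the TCP; orientation=None keeps the orientation; max_speed is the mean speed in m/s. With until_force (N) it stops when the force on the tool has changed by that much, and returns True; else False.
- robot.move_joints(angles): joint-space move.
- robot.command_gripper(opening): finger opening in m; the grip force is fixed at half the most; returns when the fingers have stopped.
- robot.pause(seconds).
- robot.inverse_kinematics(position, orientation): joint angles nearest the present ones, or None.
- robot.snapshot(name): name is "side" or "top"; returns (picture, depth): 400x640x3 uint8, red, green, blue; 400x640 float32, m along the optical axis (not along the pixel's ray), 0 where there is no reading.
- robot.camera_model(name): a dict with "fx", "fy", "cx", "cy" (pixels), "view" (4x4, takes a point from world to camera coordinates). Camera axes: x right, y down, z forward; pixel columns grow to the right and rows downward; lengths in m; the calibration is good to about 2 mm. A picture is of the moment at which its call begins. camera_model takes no time and is no camera call.
A pose or a line that the arm cannot do raises robot.MotionError and nothing moves.
- robot.finish_job(): hands the job in; it is judged then, once.
Readings, each from a call of its own:
- robot.read_time(): time.
- robot.read_q(): joint angles.
- robot.read_dq(): joint speeds.
- robot.read_joint_efforts(): joint torques, N m.
- robot.read_position(): TCP position.
- robot.read_eef_rot(): TCP orientation.
- robot.read_contact_force(): force on the tool from outside, world axes, zero at the start.
- robot.read_moment(): the same for the moment, N m.
- robot.read_width(): finger opening in m.
- robot.read_grip_force(): force on a finger pad.
Only numpy, scipy, OpenCV 4.12 (cv2) and the standard library are available. Lean on these libraries where they do the work, as an engineer would, in place of code of your own. Each camera call takes 0.05 s, during which the arm holds its last target. There are 200 camera calls.

## Task

Get the photometer ready for a reading: press both black cell caps down until they are fully home, then take the blue grip tab of the telescoping rod and pull the rod out against its spring until its yellow pointer stands level with the red length mark on the white scale, as you find that mark set. Finish while still holding the rod there, since the spring draws it back if you let go; do not shift the red mark, and leave the rack, jar and beaker where they stand.

Things in the scene. Friction and masses are not known exactly. Their poses are not given: they have to be found in the camera images.
- photometer: White and blue bench photometer, 200 x 200 mm, 85 mm high (display wedge 99 mm), fixed. Origin: centre of its underside; z up. Its +y axis is the pull direction of the telescoping rod, whose 24 mm sleeve (axis 50 mm above the bench) leaves its +y side and ends 145 mm from the origin. The two caps are on top near the -x edge, the display at the +x edge.
- cap_a_top (a point): Centre of the flat top of the first black cell cap (at -40, -50 mm in the photometer's x, y): a disc of 40 mm diameter, 16 mm thick, with an orange neck below it that shows while the cap stands proud. Its top is 116 mm above the bench at joint value 0, 106 mm when fully home.
- cap_b_top (a point): The same for the second cap, at -40, +50 mm in the photometer's x, y.
- cap_a (a joint): How far the first cap is pressed down, m: 0 = 10 mm proud, 0.010 = fully home against a hard stop. It starts 6 to 10 mm proud, slides with about 8 N of friction (a few N more when pressed at 30 mm/s or faster) and stays where it is left.
- cap_b (a joint): The same for the second cap.
- rod (a joint): How far the telescoping rod is pulled out along the photometer's +y, m: 0 = drawn in by its spring (how it starts), 0.100 = end stop, which lies beyond the mark. The spring pulls back with about 4 N at 0, 8 N at 0.050 and 12 N at 0.100, and always draws the rod back when it is let go.
- grip (a point): Middle of the upper part of the blue grip tab at the rod's end, 92 mm above the bench, 19 mm below the tab's top; a good place to pinch it from above. The tab is an upright plate 12 mm thick along the pull (photometer y), 26 mm wide, from 37 to 111 mm above the bench, 180 mm along photometer +y when the rod is in. Rod and sleeve stay below 67 mm. Axes as the photometer's.
- pointer (a point): Tip of the yellow pointer, 5 mm wide, that sticks out from the foot of the blue tab to its photometer +x side, 37 mm from the rod's axis and 40 mm above the bench, over the near edge of the scale. It moves with the rod.
- mark_line (a point): Middle of the red length mark, a red rider 6 mm wide on the white scale (bar 16 mm wide, top 38 mm high, parallel to the rod, 40 mm to its photometer +x side). Axes as the photometer's. It is set 40 to 80 mm out from the pointer's rest position and stiff (25 N). The pointer is level with it when both have the same photometer y.
- rack: White cuvette rack, 48 x 92 x 37 mm, loose, 90 g; bystander. Origin: centre of its underside.
- reagent: White reagent jar, 52 mm diameter, 85 mm high, loose; bystander. Origin: centre of its underside.
- beaker: Small glass beaker, 58 mm diameter at the rim, 65 mm high, loose; bystander. Origin: centre of its underside.

How it is judged:
By the outcome, as a careful person would: the job done as asked, in the order asked, and still so for the second after the job is handed in, while the arm keeps its last pose, push and grip.
It also fails if it takes over 48 s, if anything falls off the work surface, if the arm or the gripper's body presses on something with over 40 N, if the wrist force passes 120 N, or if a joint passes its speed limit or range.

## Working session

There is one attempt and no reset: what is moved stays moved. The work goes in short steps, each a Python script; the robot and the scene stay as the last script left them, time stands still between calls to the robot, and variables do not carry over. Pictures are saved under pics/ and viewed, at most 10 in all, crops included, and the job is handed in when it is done.

```bash
mkdir -p pics; cat > h.py <<'E'
from cell import robot
import numpy as np, cv2
def snap(n,f):
    p,d=robot.snapshot(n); cv2.imwrite('pics/%s.png'%f,p[:,:,::-1]); np.savez('pics/%s.npz'%f,p=p,d=d); return p,d
def w(n,u,v,z):  # depth along axis
    c=robot.camera_model(n); P=np.array([(u-c['cx'])/c['fx']*z,(v-c['cy'])/c['fy']*z,z,1]); return (np.linalg.inv(c['view'])@P)[:3]
def ray(n,u,v,h): # intersect with height h
    a=w(n,u,v,0.0);b=w(n,u,v,1.0); t=(h-a[2])/(b[2]-a[2]); return a+t*(b-a)
def pix(n,P):
    c=robot.camera_model(n); q=c['view']@np.append(P,1); return c['fx']*q[0]/q[2]+c['cx'],c['fy']*q[1]/q[2]+c['cy'],q[2]
E
python3 - <<'E'
from h import *
snap('top','t0');snap('side','s0')
for n in('top','side'):print(robot.camera_model(n))
print(robot.read_eef_rot(),robot.read_time())
E
```

```text
{'fx': 396.90541693749475, 'fy': 396.90541693749475, 'cx': 322.0607180259639, 'cy': 199.3683353992832, 'view': array([[ 0.00942384, -0.99955499, -0.02830201, -0.06041719],
       [-0.99772775, -0.00751082, -0.06695462,  0.57020906],
       [ 0.06671225,  0.02886867, -0.99735454,  0.84149798],
       [ 0.        ,  0.        ,  0.        ,  1.        ]])}
{'fx': 361.4228134701603, 'fy': 361.4228134701603, 'cx': 313.6495213719003, 'cy': 198.63188411618327, 'view': array([[ 0.66892976, -0.7432709 , -0.0090189 , -0.43687428],
       [-0.54023596, -0.47779669, -0.69271598,  0.35277754],
       [ 0.51056644,  0.46825067, -0.72115409,  0.60069398],
       [ 0.        ,  0.        ,  0.        ,  1.        ]])}
[-3.13959298e+00  9.31033497e-05  4.45870002e-01] 0.1
```

View pics/t0.png

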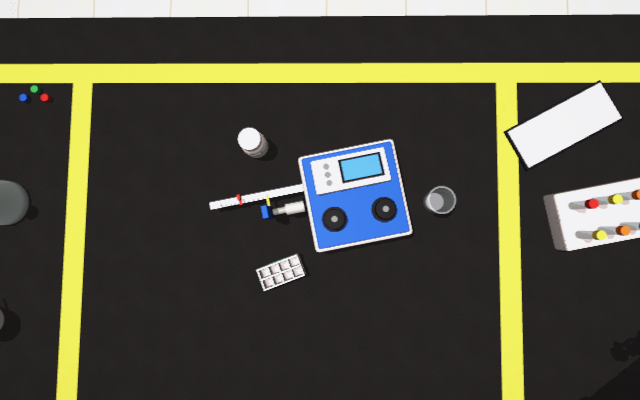

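View pics/s0.png

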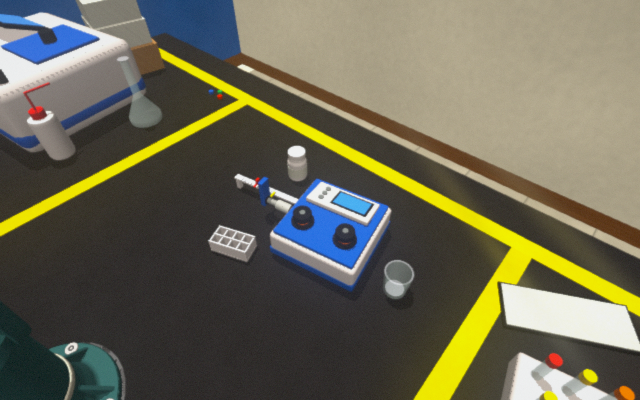

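The top view shows cap b at about (334,219), cap a at (385,209), the tab at (265,211), the pointer at (268,202), and the red mark at (239,199). I'll enlarge that area.

```bash
python3 - <<'E'
from h import *
p=cv2.imread('pics/t0.png'); s=cv2.imread('pics/s0.png')
cv2.imwrite('pics/t0c.png',cv2.resize(p[175:255,205:415][:, :],None,fx=3.8,fy=3.8,interpolation=cv2.INTER_CUBIC))
cv2.imwrite('pics/t0d.png',cv2.resize(p[180:225,205:305],None,fx=8,fy=8,interpolation=cv2.INTER_CUBIC))
d=np.load('pics/t0.npz')['d']
for u,v in((334,223),(385,213),(328,219),(392,209),(360,215),(265,211)):print(u,v,d[v,u],w('top',u,v,d[v,u]))
E
```

```text
334 223 0.7610463 [ 0.51912182 -0.08165322  0.11302526]
385 213 0.758246 [ 0.53907927 -0.1788919   0.11435332]
328 219 0.7630659 [ 0.52670113 -0.07006869  0.11184261]
392 209 0.7570973 [ 0.54677878 -0.19203194  0.11563974]
360 215 0.78820705 [ 0.53566554 -0.13318854  0.08540735]
265 211 0.768237 [0.54109184 0.05200408 0.11115378]
```

View pics/t0c.png

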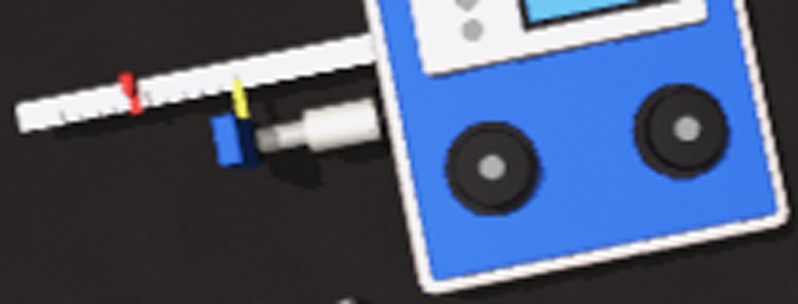

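View pics/t0d.png

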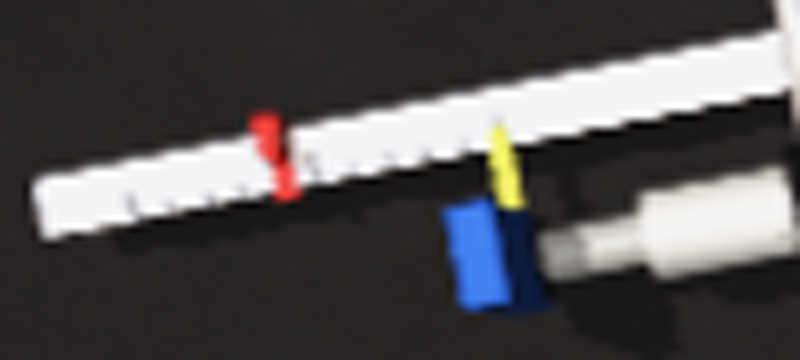

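In the 3.8x crop, the cap centres are at b (493,168) and a (682,130). In the 8x crop, the pointer runs from its tip at (498,127) to (512,205), the rider's flat part is near (285,182), with a taller knob at (266,130), and the tab's top face is centred near (477,255).

```bash
cat >> h.py <<'E'
def frame():
    a=ray('top',205+682/3.8,175+130/3.8,.115);b=ray('top',205+493/3.8,175+168/3.8,.113)
    yp=(b-a)[:2]; L=np.linalg.norm(yp); yp/=L; xp=np.array([yp[1],-yp[0]]); O=(a+b)[:2]/2+.04*xp
    return O,xp,yp,L,a,b
def loc(P):
    O,xp,yp,*_=frame(); return np.array([(P[:2]-O)@xp,(P[:2]-O)@yp])
E
python3 - <<'E'
from h import *
O,xp,yp,L,a,b=frame(); print(O,xp,yp,L,a,b)
c=lambda x,y,h:ray('top',205+x/8,180+y/8,h)
for n,P in dict(tip=c(498,127,.04),pbase=c(512,203,.04),mark=c(284,182,.04),mark0=c(287,195,.04),mark1=c(276,155,.04),tab=c(477,255,.111),far=c(35,180,.038),near=c(43,240,.038),far2=c(776,33,.038),near2=c(780,95,.038)).items(): print(n,P,loc(P))
q=np.array([O+xp*x+yp*y for x,y in((-.1,-.1),(.1,-.1),(.1,.1),(-.1,.1))])
print([np.round(pix('top',np.append(k,.085))[:2],1) for k in q])
d=np.load('pics/t0.npz')['d']
for cx,cy in((334.7,219.2),(384.5,209.2)):
  print(np.median([w('top',u,v,d[v,u])[2] for u in range(int(cx)-7,int(cx)+8) for v in range(int(cy)-7,int(cy)+8)]))
s=cv2.imread('pics/s0.png')
cv2.imwrite('pics/s0c.png',cv2.resize(s[165:265,225:355],None,fx=6,fy=6,interpolation=cv2.INTER_CUBIC))
E
```

```text
[ 0.57548723 -0.12219899] [0.97868356 0.20537404] [-0.20537404  0.97868356] 0.0968677890475502 [ 0.54628695 -0.17781541  0.115     ] [ 0.52639282 -0.08301249  0.113     ]
tip [0.57579612 0.06014569 0.04      ] [0.03775117 0.1783943 ]
pbase [0.55565576 0.05604725 0.04      ] [0.01719842 0.17851953]
mark [0.56074989 0.11689063 0.04      ] [0.03467961 0.23701974]
mark0 [0.55730302 0.11600962 0.04      ] [0.03112528 0.23686541]
mark1 [0.56791191 0.11919476 0.04      ] [0.04216217 0.23780386]
tab [0.5393973  0.05272748 0.111     ] [0.00060474 0.17860959]
far [0.56087833 0.18415777 0.038     ] [0.04862024 0.30282661]
near [0.5448997  0.18155259 0.038     ] [0.03244718 0.30355856]
far2 [ 0.60151986 -0.01320483  0.038     ] [0.04786228 0.10132436]
near2 [ 0.58500318 -0.01447957  0.038     ] [0.03143588 0.1034689 ]
[array([414.5, 234.5]), array([393.3, 136.5]), array([295.8, 156.3]), array([315.2, 254.3])]
0.1138116908306459
0.11457937036897903
```

View pics/s0c.png

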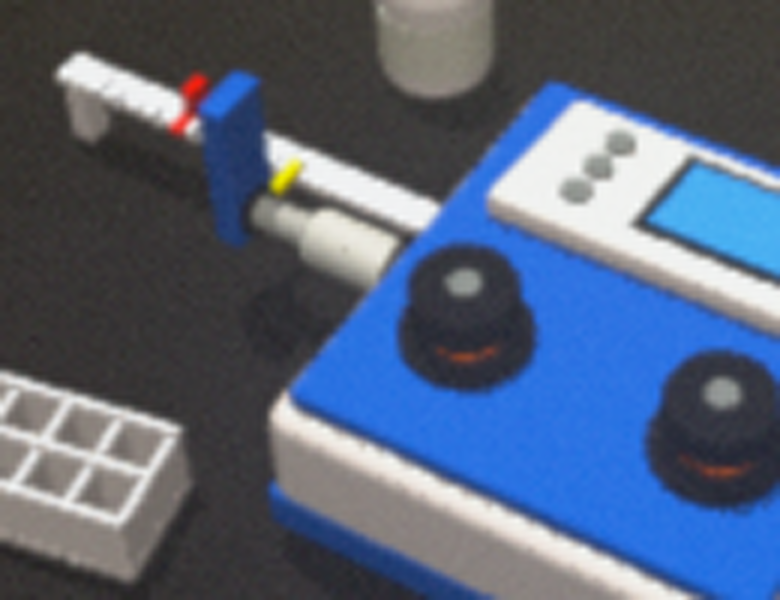

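Geometry is consistent across both views: travel is about 58.8 mm and yaw about 0.206. Next I'll press both caps.

```bash
python3 - <<'E'
from h import *
O,xp,yp,L,a,b=frame(); R=[np.pi,0,np.arctan2(xp[1],xp[0])]
robot.command_gripper(0.0)
for s in(-1,1):
    c=O-.04*xp+s*.05*yp
    if s<0: robot.goto([*c,.155],R)
    else: robot.move_straight([*c,.155],R)
    hit=robot.move_straight([*c,.119],R,max_speed=.02,until_force=22)
    print(hit,robot.read_position(),robot.read_contact_force())
    robot.move_straight([*c,.155],R,max_speed=.1)
print(robot.read_time())
g=O+.18*yp
robot.move_straight([*g,.155],R)
snap('side','s1')
s=cv2.imread('pics/s1.png')
cv2.imwrite('pics/s1c.png',cv2.resize(s[165:265,225:375],None,fx=5,fy=5,interpolation=cv2.INTER_CUBIC))
print(robot.read_time())
E
```

```text
True [ 0.54668182 -0.1793112   0.12808204] [-1.16916503  0.97448987  5.07121044]
True [ 0.52608864 -0.08143908  0.12805545] [-0.9836202   0.91333516  6.15414681]
7.0583
8.1667
```

View pics/s1c.png

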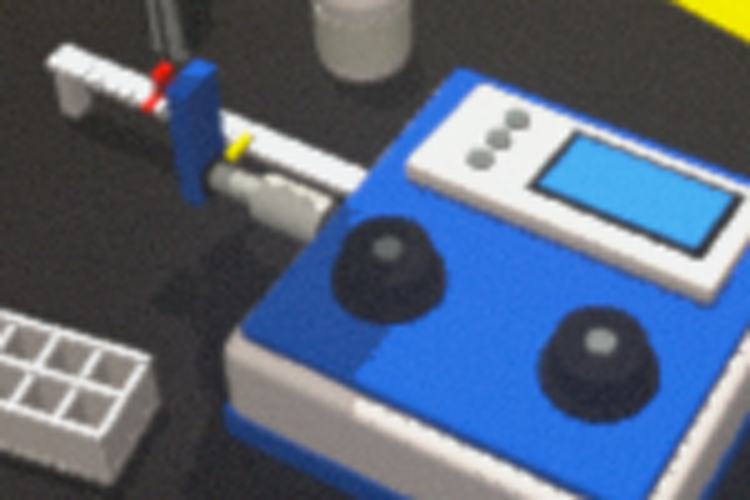

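Both caps are home: tips stopped at z = 0.106 and no orange shows at (388,300) or (600,400). Next I'll grip the tab and pull slightly short of the mark.

```bash
python3 - <<'E'
from h import *
O,xp,yp,L,a,b=frame(); R=[np.pi,0,np.arctan2(xp[1],xp[0])]
g=O+.18*yp
robot.command_gripper(0.05)
hit=robot.move_straight([*g,.095],R,max_speed=.06,until_force=12)
print(hit,robot.read_position())
robot.command_gripper(0.0)
print(robot.read_width(),robot.read_grip_force(),robot.read_contact_force())
robot.move_straight([*(g+.055*yp),.095],R,max_speed=.04)
robot.pause(.3)
print(loc(robot.read_position()),robot.read_contact_force(),robot.read_width(),robot.read_time())
snap('side','s2');snap('top','t2')
s=cv2.imread('pics/s2.png')[165:225,225:305];t=cv2.imread('pics/t2.png')[170:230,205:285]
cv2.imwrite('pics/c2.png',np.vstack([cv2.resize(i[:, :],None,fx=5,fy=5,interpolation=cv2.INTER_CUBIC) for i in(s,t)]))
E
```

```text
False [0.53883326 0.05398436 0.09532995]
0.011659950849096134 58.56531322002411 [-1.11281312  2.02014735  2.96913709]
[0.00027495 0.23102678] [ 0.98735881 -7.07147873  5.13566932] 0.011121215962556174 12.1
```

View pics/c2.png

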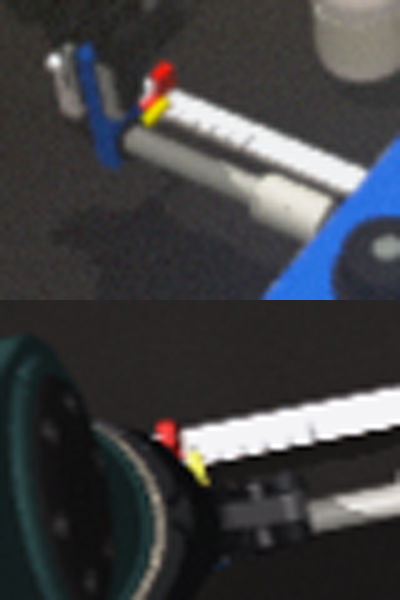

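The pointer now sits just short of the mark: side view, pointer at (155,110) and red at (150,95); top view, pointer at (197,468) and red at (168,437). I'll take a tighter look and compute the gap.

```bash
python3 - <<'E'
from h import *
s=cv2.imread('pics/s2.png')[172:197,245:270];t=cv2.imread('pics/t2.png')[190:215,228:253]; s0=cv2.imread('pics/s0.png')[172:197,245:270]
cv2.imwrite('pics/c3.png',np.hstack([cv2.resize(i,None,fx=16,fy=16,interpolation=cv2.INTER_CUBIC) for i in(s,t)]))
O,xp,yp,*_=frame()
for y in(.1784,.2294,.2372):
  for n,u0,v0,k in(('side',245,172,0),('top',228,190,400)):
    for x in (.02,.037):
      u,v,_=pix(n,np.append(O+x*xp+y*yp,.04)); print(y,n,x,round((u-u0+.5)*16+k),round((v-v0+.5)*16))
for z in(.037,.111): print(pix('side',np.append(O+.013*0*xp+.2294*yp,z))[:2])
E
```

```text
0.1784 side 0.02 415 410
0.1784 side 0.037 478 342
0.1784 top 0.02 1061 233
0.1784 top 0.037 1037 108
0.2294 side 0.02 145 294
0.2294 side 0.037 210 228
0.2294 top 0.02 684 309
0.2294 top 0.037 661 184
0.2372 side 0.02 105 277
0.2372 side 0.037 170 211
0.2372 top 0.02 627 321
0.2372 top 0.037 603 195
(np.float64(248.87575124121517), np.float64(195.72016473681023))
(np.float64(244.4646949788671), np.float64(173.43488036683533))
```

View pics/c3.png

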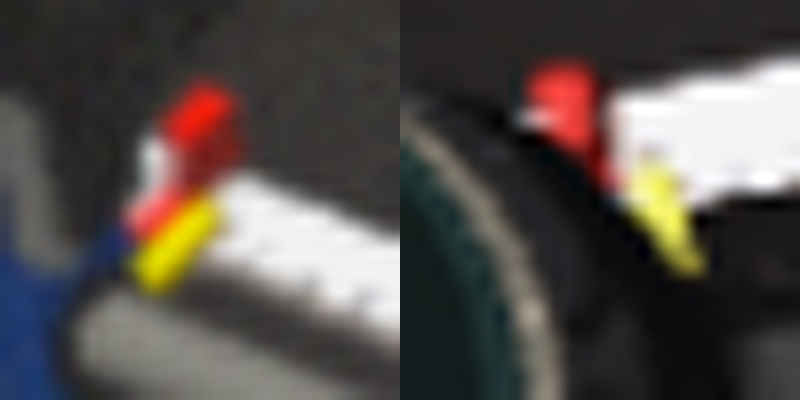

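Both views agree the pointer is about 7.7 mm short, and the arm lags about 4 mm under the spring load. I'll servo on the measured TCP.

```bash
python3 - <<'E'
from h import *
O,xp,yp,L,a,b=frame(); R=[np.pi,0,np.arctan2(xp[1],xp[0])]
T=.2387; c=T+.004
for i in range(3):
    robot.move_straight([*(O+c*yp),.095],R,max_speed=.03); robot.pause(.3)
    y=loc(robot.read_position())[1]; print(c,y); 
    if abs(y-T)<.0003: break
    c+=T-y
print(robot.read_width(),robot.read_contact_force(),robot.read_time())
snap('side','s3');snap('top','t3')
s=cv2.imread('pics/s3.png')[172:197,240:265];t=cv2.imread('pics/t3.png')[190:215,228:253]
cv2.imwrite('pics/c4.png',np.hstack([cv2.resize(i,None,fx=16,fy=16,interpolation=cv2.INTER_CUBIC) for i in(s,t)]))
E
```

```text
0.2427 0.23844295227560525
0.011521287066747576 [ 1.24563295 -8.82662156  6.01002692] 12.9083
```

View pics/c4.png

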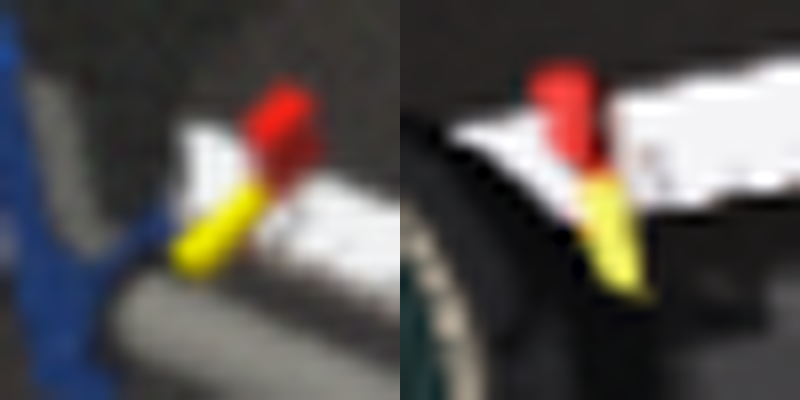

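The pointer now lies over the mark in both views: top, yellow at (605,205) against the mark at about (600,204). A thin red sliver at (580,235) suggests it is about 0.5 mm short. I'll nudge it, check it holds, and hand in.

```bash
python3 - <<'E'
from h import *
O,xp,yp,L,a,b=frame(); R=[np.pi,0,np.arctan2(xp[1],xp[0])]
robot.move_straight([*(O+.2433*yp),.095],R,max_speed=.02); robot.pause(1)
print(loc(robot.read_position()),robot.read_width(),robot.read_grip_force(),robot.read_time())
p0=np.load('pics/t0.npz')['p'].astype(int); p,_=snap('top','t4'); p=p.astype(int)
red=lambda p:np.argwhere((p[...,0]>150)&(p[...,1]<90)&(p[...,2]<90))
f=lambda a:a[(a[:,1]>228)&(a[:,1]<255)&(a[:,0]>185)&(a[:,0]<200)].mean(0)
ye=lambda p:np.argwhere((p[185:215,225:275,0]>170)&(p[185:215,225:275,1]>160)&(p[185:215,225:275,2]<110))+[185,225]
print(f(red(p0)),f(red(p)))
for q in(p0,p):
    y=ye(q); m=y.mean(0); print(m,len(y),loc(ray('top',m[1]+.5,m[0]+.5,.04)))
robot.finish_job()
E
```

```text
[0.00027201 0.2388482 ] 0.011391856925094136 59.00814771652222 14.2583
[196.25  237.875] [196.25  237.875]
[201.08333333 267.66666667] 24 [0.02544969 0.17875088]
[204.125 240.625] 16 [0.03049751 0.23643923]
the job is handed in; nothing more can be done
```

I pressed both caps fully home, pulled the rod until its pointer was within about 1 mm of the red mark, and handed the job in at about 14 s with the gripper still holding; the red mark did not move and I touched no bystander, though I have not seen the verdict.

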